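# Dock the sample carrier and hold its key lock open

### The job

Slide the grey sample carrier home into the corner of the aluminium dock, flat against both stops. Then take the key with the square-ended grip out of the white rack, put it in the lock in the carrier's lid, work it past the sticky pins until its shoulder sits on the lock, and turn the lock a quarter turn clockwise with it. The lock springs back, so finish still gripping the key and holding it turned, with the carrier still home in the dock; leave the round-ended key and everything else where they are.

Things in the scene. Friction and masses are not known exactly. Their poses are not given: they have to be found in the camera images.
- dock: fixed corner dock: two aluminium stops, 12 mm thick, 30 mm high, in an L around a thin black mat. Origin: on the table, centre of the docked carrier's footprint. One stop's inner face is at x = +55 mm (y -75 to +87 mm), the other's at y = +75 mm (x -61 to +61 mm); the -x and -y sides are open. x points roughly away from the robot (within 0.2 rad)
- carrier: loose grey plastic box 110 (x) x 150 (y) x 60 (z) mm, 0.55 to 0.95 kg, friction on the table 0.5 to 0.7. Origin: centre of its underside. Starts 35 to 60 mm short of home, to -x and -y of the dock, up to 0.2 rad askew; home: origin and axes agree with the dock's. Steel clips on its -x side, paper label at the -y end of the lid, round steel lock in the lid at (0, +30) mm
- keyway (a point): centre of the keyway's mouth, in the top of the lock's round steel rotor (31 mm), 62 mm above the carrier's underside, 2 mm above the lid; turns with the rotor. Vertical slot 14 (x) by 8 (y) mm, 34 deep, 2 mm chamfer; x along the carrier's x at joint 0; z up. Sprung pins in its long sides 12 and 22 mm down: each takes 5 to 16 N down to pass, a bit less if the key is rocked a few degrees about z
- plug (a joint): angle of the lock's rotor in the carrier, rad: 0 at rest, grows as the key turns clockwise seen from above, end stop at 1.6. A spring turns it back: 0.014 N m at 0, 0.07 N m at 1.6. The blade has about 0.2 rad of play in the keyway, so the rotor lags the key by that much
- key: loose 50 g key standing in one of the rack's slots, the one with the square-ended black grip plate, 34 wide (x), 10 thick (y), from 8 to 48 mm above the origin. Below it a steel shoulder 20 x 10 x 8 mm, origin at its underside centre; then the steel blade, 12 (x) x 6 (y) mm, 30 long, tip rounded. z up. Fits either way round; fully in, its origin is at the keyway point, shoulder on the rotor
- key_tip (a point): the lower end of the key's blade, 30 mm below the key's origin
- rack: fixed white plastic key block, 60 (x) x 130 (y) x 45 (z) mm, origin at the centre of its underside, with two upright slots at y = -35 and +35 mm, 36 mm deep and 1 mm wider than the blade all round; the keys' wide side lies along the rack's y axis, their shoulders rest on the block's top
- round_key: the other key in the rack, same blade and shoulder, but its black grip is a round disc 38 mm across, top at 46 mm; not to be used. Origin as on the key
- dishes: bystander: stack of three culture dishes, 90 mm across, 43 mm high
- cup: bystander: small clear specimen jar with white cap, 60 mm across, 62 mm high
- tubes: bystander: red tube rack 60 x 110 mm with eight capped tubes, 90 mm high
- tipbox: bystander: clear box with white lid, 87 x 122 x 66 mm
- marker: bystander: grey marker pen with black cap lying near the robot, 140 mm long along y, 15 mm thick
- jar: bystander: tall dark smoked culture jar, 110 mm across at the foot, 168 mm high
- jarlid: bystander: black disc-shaped jar lid with a small knob, 94 mm across, 30 mm high
Things that resemble listed ones, but are neither listed nor needed, are in the scene too. Leave any green look-alike of the carrier alone.

How it is judged:
By the outcome, as a careful person would: the job done as asked, in the order asked, and still so for the second after the job is handed in, while the arm keeps its last pose, push and grip.
It also fails if it takes over 72 s, if anything falls off the work surface, if the arm or the gripper's body presses on something with over 40 N, if the wrist force passes 120 N, or if a joint passes its speed limit or range.

### The arm

A 7-joint arm with a two-finger parallel gripper is mounted at the origin on the work surface. World frame = base frame: x ahead of the robot, y to its left, z up, the work surface at z = 0. Lengths are in m, angles in degrees, forces in N, time in s.
With the tool pointing down it reaches from about 0.425 to 0.875 m from the base axis. Payload 4.7 kg.
Tool frame: the origin (TCP) lies midway between the tips of the shut fingers; the grasp point (between the pads) lies 19 mm behind it; z points along the fingers, y is the line along which they close (so a half turn about z gives the same grasp; the last joint's range is limited). The gripper opens to 87 mm and grips with 3 to 60 N. Pads are 19 mm wide; open, the fingers measure 117 mm over their backs; the gripper's body (75 mm by 190 mm) begins 51 mm behind the grasp point.
Start: joints at [-76.427, 18.392, -4.016, 83.108, 1.295, 78.541, -3.26], TCP at [0.144, 0.634, 0.223] pointing down, gripper open.
Joint ranges: [-163.93, 163.93], [-17.29, 119.83], [-79.2, 71.16], [3.27, 140.29], [-89.18, 269.18], [5.43, 117.66], [-154.24, 154.24]. Speed limits (degrees/s): [147.25, 147.25, 180, 180, 180, 180, 180].

### API

Orientations are given as [roll, pitch, yaw] about the fixed x, y, z axes, in that order (R = Rz(yaw) Ry(pitch) Rx(roll)).
In Python, from cell import env, viewer, boxes_of, masks_of gives the robot as it stands. The module is installed in compiled form; this text tells all that it offers.
- The arm moves only by the tool apply_moves, never from a script. Its argument "moves" is a list of rows, each a list of 7 numbers: the shift along the tool's x, y, z scaled (see below), then the turn, a rotation vector about the tool's x, y, z scaled (see below), then the opening, from 0 (shut) to 1 (fully open). A call has 1 to 20 rows; each row is the pose to reach, as a shift and turn from the pose commanded when the call began, along the tool's axes at that moment; what a row does not reach only later rows make up. The controller multiplies each number of a shift by 0.2 m and each number of a turn by 1.5 rad. A row lasts 1/10 s, in which the tool goes at most 50 mm and 8.59 degrees, less where a joint would pass 70% of its speed; a pose out of reach is approached as far as the arm can. A call with a number of a shift or a turn outside -1 to 1 is refused whole. A call with a gripper value outside its range is refused whole. The fingers move at their own pace and stop on an object; "grip_force" is the grip in N (left out, the last holds). Time passes only in rows, so rows that repeat a pose let the fingers close. It gives the time, the measured TCP pose, the force, the opening and the grip force at its end, in the units of the state.
- env.get_obs(): the state, without advancing time (a new reading comes with each control period).
- viewer.read_camera(name): name is "scene" or "side" or "wrist"; returns the picture (480x640x3 uint8, red, green, blue); there is no depth.
- viewer.get_calibration(name): a dict with "fov_y" (degrees; the focal length in pixels is half the picture's height over the tangent of half this angle, whatever the lens; pixels are square), "cx", "cy" (the principal point, pixels), "position" and "orientation" of the camera in the world. Camera axes: x right, y up, looking along -z (the intrinsics and any distortion apply to the point x, -y, -z); pixel columns grow to the right and rows downward; lengths in m; the calibration is good to about 2 mm. A picture is of the moment at which its call begins: read the wrist's pose just before it. get_calibration takes no time and is no camera call; for the wrist camera it gives the pose at the moment of the call.
- env.sign_off(): hands the job in; it is judged then, once.
Trained networks look in the newest picture that a camera, given by its name, has taken for a name from the list of things; names that differ only in an ending like _2 or _b are one class to them, and where a whole thing is asked for, a point or a joint stands for the part that bears it (a point fixed in the world has none). Each returns a list of dicts, best first, with "conf" (0 to 1); they miss things now and then, are a little off and sometimes report something else, mostly with a low value. They report only what shows in the picture. A call takes as long as a camera call. They do not tell look-alikes from the thing itself.
- boxes_of(camera, target): "location" ([column, row] in pixels, amid what is visible of it).
- masks_of(camera, target): "pixels" (480x640 bool, what is visible of it) and "location" ([column, row] in pixels, amid what is visible of it).
The state is a dict: "time_s": time; "qpos": joint angles; "joint_velocities": joint speeds; "effort": joint torques, N m; "tool_pos": TCP position; "tool_rot": TCP orientation; "force": force on the tool from outside, world axes, zero at the start; "wrist_torque": the same for the moment, N m; "grip_width": finger opening in m; "grasp_force": force on a finger pad.
Only numpy, scipy, OpenCV 4.12 (cv2) and the standard library are available. Lean on these libraries where they do the work, as an engineer would, in place of code of your own. Each camera call takes 0.05 s, during which the arm holds its last target. There are 200 camera calls.

## Working session

There is one attempt and no reset: what is moved stays moved. The work goes in short steps, Python scripts to look and compute and a tool call to move; the robot and the scene stay as the last step left them, time stands still between calls to the robot, and variables do not carry over. Pictures are saved under pics/ and viewed, at most 10 in all, crops included, and the job is handed in when it is done.

Besides the shell and the picture viewer there is one more tool, called after "Call:" as name(argument=value, ...), one argument or row to a line, values as JSON. apply_moves: Moves the arm, as the interface text tells. Shifts and turns lie within -1 to 1; 1 stands for 0.2 m of shift or 1.5 rad of turn. Its arguments: {"type":"object","properties":{"moves":{"type":"array","items":{"type":"array","items":{"type":"number","minimum":-1,"maximum":1}}},"grip_force":{"type":"number"}},"required":["moves"]}

```bash
mkdir -p pics; cat > h.py <<'E'
import numpy as np, cv2
from scipy.spatial.transform import Rotation as R
from cell import env, viewer, boxes_of, masks_of
def save(n,name): 
    im=viewer.read_camera(n); cv2.imwrite('pics/'+name,im[:,:,::-1]); return im
E
python3 - <<'E'
from h import *
a=save('scene','a.png');b=save('side','b.png')
cv2.imwrite('pics/ab.png',np.hstack([cv2.resize(a,(800,600))])[:,:,::-1])
for n in('scene','side','wrist'): print(viewer.get_calibration(n))
for n in('scene','side'):
  for t in('carrier','keyway','key','round_key','rack','dock','jar','tubes','dishes','cup','tipbox'):
    print(n,t,[(np.round(d['location']).tolist(),round(d['conf'],2)) for d in boxes_of(n,t)[:4]])
print(env.get_obs())
E
```

```text
{'fov_y': 45.88748529376254, 'cx': 323.0531122808028, 'cy': 235.28747576138574, 'position': array([ 1.67370225, -0.30104073,  0.99054083]), 'orientation': array([50.27126921, -1.09193988, 76.74169878])}
{'fov_y': 51.08081280178594, 'cx': 313.3079576891237, 'cy': 241.91755061826413, 'position': array([0.2992218 , 0.70785658, 1.02510271]), 'orientation': array([  37.85710723,   -0.79869904, -158.26492155])}
{'fov_y': 68.42977989001879, 'cx': 312.6430260588418, 'cy': 239.52498151581594, 'position': array([0.06560454, 0.65070991, 0.38284149]), 'orientation': array([-16.86837401,   0.15657945,  77.26498197])}
scene carrier [([284.0, 232.0], 0.59), ([220.0, 296.0], 0.58), ([487.0, 216.0], 0.28)]
scene keyway [([218.0, 279.0], 0.5)]
scene key [([379.0, 211.0], 0.45)]
scene round_key [([404.0, 208.0], 0.57)]
scene rack [([392.0, 228.0], 0.56)]
scene dock [([321.0, 253.0], 0.8)]
scene jar [([140.0, 255.0], 0.58)]
scene tubes [([473.0, 262.0], 0.64)]
scene dishes [([323.0, 304.0], 0.86)]
scene cup [([380.0, 290.0], 0.58), ([284.0, 232.0], 0.46)]
scene tipbox [([484.0, 215.0], 0.67)]
side carri
[... 492 characters left out ...]
1.2, 'qpos': array([-76.42574115,  18.3921478 ,  -4.01645903,  83.10875139,
         1.29474485,  78.54143095,  -3.26042079]), 'joint_velocities': array([ 0.05886611,  0.05950316,  0.00248671,  0.04396256,  0.0622127 ,
       -0.0263184 , -0.0046566 ]), 'effort': array([ 7.93691033e-04, -4.91138220e+01, -4.02947338e-01, -3.12761915e+01,
       -6.37161895e-02,  3.38581530e-02,  3.87407533e-05]), 'tool_pos': array([0.14365995, 0.63393303, 0.2225735 ]), 'tool_rot': array([1.79997207e+02, 2.45702956e-03, 1.67234433e+02]), 'force': array([-0.1816685 ,  0.40249547,  0.20066953]), 'wrist_torque': array([ 0.04239848, -0.03794325, -0.03332705]), 'grasp_force': 0.0, 'grip_width': 0.08703925017962845}
```

View pics/a.png

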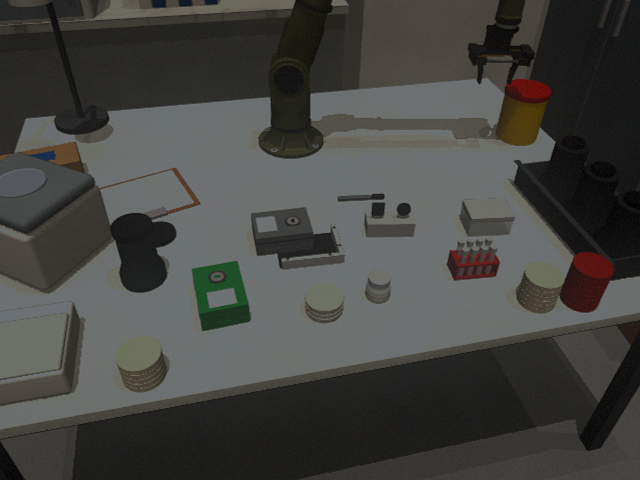

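View pics/b.png

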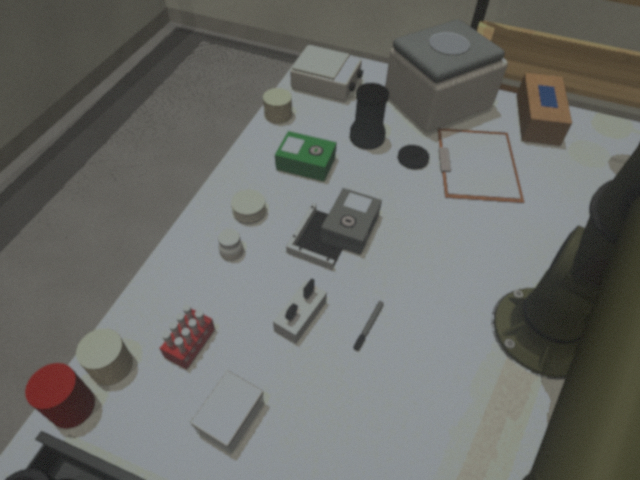

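The scene picture shows the grey carrier at (284,232) half in the dock at (321,253). The white rack is at (390,222) with the square key at (378,210) and the round key at (404,209). The green look-alike carrier is at (220,296), to be left alone. The side picture agrees: square key (309,287), round key (292,311).

```bash
cat >> h.py <<'E'
def cam(n):
    c=viewer.get_calibration(n); f=240/np.tan(np.radians(c['fov_y']/2))
    return f,c['cx'],c['cy'],np.array(c['position']),R.from_euler('xyz',c['orientation'],degrees=True).as_matrix()
def ray(n,uv,c=None):
    f,cx,cy,p,M=c or cam(n); d=M@np.array([(uv[0]-cx)/f,-(uv[1]-cy)/f,-1]); return p,d/np.linalg.norm(d)
def atz(n,uv,z,c=None):
    p,d=ray(n,uv,c); return p+d*(z-p[2])/d[2]
def proj(n,P,c=None):
    f,cx,cy,p,M=c or cam(n); q=(np.atleast_2d(P)-p)@M; return np.c_[cx+f*q[:,0]/-q[:,2], cy-f*q[:,1]/-q[:,2]]
def tri(A):
    S=np.zeros((3,3));b=np.zeros(3)
    for p,d in A:
        Q=np.eye(3)-np.outer(d,d);S+=Q;b+=Q@p
    x=np.linalg.solve(S,b); return x,[np.linalg.norm(np.cross(x-p,d)) for p,d in A]
def plan(pos,yaw,start=None,syaw=None):
    """move numbers from pose (tool down) to pos,yaw in deg; start = commanded pose"""
    o=env.get_obs(); p0=o['tool_pos'] if start is None else np.array(start)
    R0=R.from_euler('xyz',o['tool_rot'] if syaw is None else [180,0,syaw],degrees=True)
    R1=R.from_euler('xyz',[180,0,yaw],degrees=True)
    return np.round(np.r_[R0.inv().apply(np.array(pos)-p0)/.2,(R0.inv()*R1).as_rotvec()/1.5],3)
E
python3 - <<'E'
from h import *
for t,a,b in(('key',(379,211),(309,287)),('round',(404,208),(292,311)),('lock',(293,221),(348,221)),('tubes',(473,262),(189,333)),('cup',(380,290),(231,245)),('jarknob',(165,234),(413,156)),('jartop',(134,222),(371,93))):
    x,e=tri([ray('scene',a),ray('side',b)]);print(t,x.round(3),np.round(e,4))
print('rackS',atz('side',(300,314),.03), 'marker',atz('side',(369,325),0),atz('scene',(361,197),0))
print('dock',[atz('side',q,z).round(3).tolist() for q,z in(((313,207),.03),((289,246),.03),((335,264),.03))])
print('lid',[atz('side',q,.06).round(3).tolist() for q in((341,188),(382,198),(365,246),(325,235))])
print('lidscene',[atz('scene',q,.06).round(3).tolist() for q in((251,214),(307,210),(314,235),(255,240))])
E
```

```text
key [0.525 0.139 0.068] [0.0039 0.0039]
round [0.534 0.21  0.072] [0.0009 0.0009]
lock [ 0.509 -0.091  0.057] [0.0007 0.0007]
tubes [0.733 0.326 0.031] [0.0033 0.0033]
cup [0.766 0.069 0.019] [0.0046 0.0046]
jarknob [ 0.427 -0.432  0.01 ] [0.0073 0.0073]
jartop [ 0.581 -0.474  0.169] [0.0025 0.0025]
rackS [0.5242729 0.1869832 0.03     ] marker [0.37340835 0.1380368  0.        ] [0.36723897 0.14247657 0.        ]
dock [[0.617, -0.125, 0.03], [0.624, 0.019, 0.03], [0.499, 0.027, 0.03]]
lid [[0.564, -0.191, 0.06], [0.452, -0.198, 0.06], [0.444, -0.03, 0.06], [0.546, -0.025, 0.06]]
lidscene [[0.461, -0.195, 0.06], [0.474, -0.045, 0.06], [0.582, -0.049, 0.06], [0.57, -0.2, 0.06]]
```

Call:
apply_moves(
  moves=[
    [-0.85,-0.85,-0.2,0,0,0,1],
    [-0.85,-0.85,-0.2,0,0,0,1],
    [-0.85,-0.85,-0.2,0,0,0,1],
    [-0.85,-0.85,-0.2,0,0,0,1],
    [-0.85,-0.85,-0.2,0,0,0,1],
  ],
)

```text
time_s: 1.7
tool_pos: [0.2734, 0.4283, 0.2632]
tool_rot: [180.0, 0.0, 167.2]
force: [1.2, 1.0, 0.5]
grip_width: 0.0872
grasp_force: 0.0
```

Call:
apply_moves(
  moves=[
    [-0.85,-0.85,-0.2,0,0,0,1],
    [-0.85,-0.85,-0.2,0,0,0,1],
    [-0.85,-0.85,-0.2,0,0,0,1],
    [-0.85,-0.85,-0.2,0,0,0,1],
    [-0.85,-0.85,-0.2,0,0,0,1],
  ],
)

```text
time_s: 2.2
tool_pos: [0.4013, 0.2247, 0.3034]
tool_rot: [179.9, 0.1, 167.2]
force: [1.0, 0.7, 0.0]
grip_width: 0.087
grasp_force: 0.0
```

Call:
apply_moves(
  moves=[
    [-0.85,-0.85,-0.2,0,0,-0.15,1],
    [-0.85,-0.85,-0.2,0,0,-0.15,1],
    [-0.85,-0.85,-0.2,0,0,-0.15,1],
    [-0.85,-0.85,-0.2,0,0,-0.15,1],
    [-0.85,-0.85,-0.2,0,0,-0.15,1],
    [-0.85,-0.85,-0.2,0,0,-0.15,1],
    [-0.85,-0.85,-0.2,0,0,-0.15,1],
  ],
)

```text
time_s: 2.9
tool_pos: [0.5286, 0.0227, 0.3427]
tool_rot: [180.0, 0.0, 179.9]
force: [-0.5, 1.2, -1.0]
grip_width: 0.087
grasp_force: 0.0
```

```bash
python3 - <<'E'
from h import *
o=env.get_obs();print(o['time_s'],o['tool_pos'],o['tool_rot'],o['qpos'])
c=cam('wrist');im=save('wrist','w1.png');print(c[3])
for t in('carrier','keyway','key','round_key','rack','dock'):
    print(t,[(np.round(d['location']).tolist(),round(d['conf'],2)) for d in boxes_of('wrist',t)[:3]])
np.save('c1.npy',np.array(c,dtype=object),allow_pickle=True)
E
```

```text
2.9 [0.52862592 0.02274361 0.3426718 ] [1.79988563e+02 9.77207468e-03 1.79945217e+02] [-40.09600384   0.98933869  35.58629447  89.86260459  -0.58636921
  89.32218145  85.43829487]
[0.4486257  0.02219619 0.50393938]
carrier [([91.0, 278.0], 0.93), ([199.0, 177.0], 0.59)]
keyway [([218.0, 184.0], 0.83), ([343.0, 359.0], 0.7)]
key [([408.0, 197.0], 0.59)]
round_key [([460.0, 205.0], 0.81)]
rack [([424.0, 192.0], 0.64)]
dock [([270.0, 234.0], 0.78), ([481.0, 310.0], 0.25)]
```

View pics/w1.png

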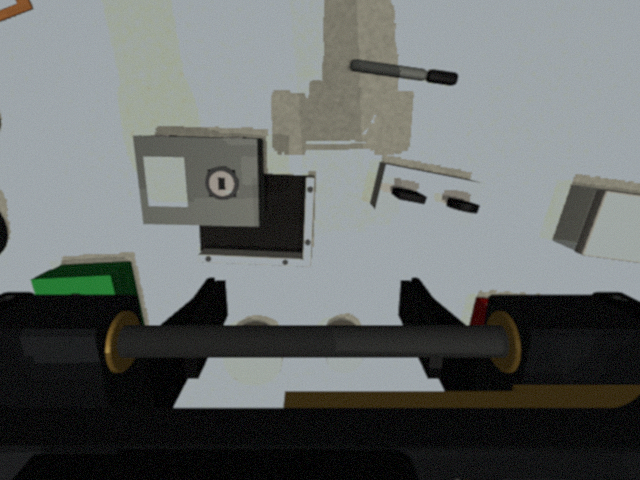

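The wrist picture has +y to the right and +x downward. The carrier lid spans (135,137)-(262,227) with the lock at (221,183). The dock's stops meet near (311,258), and in the rack the square key is at (408,195) and the round one at (462,205).

```bash
python3 - <<'E'
import cv2
im=cv2.imread('pics/w1.png')
cv2.imwrite('pics/w1c.png',cv2.resize(im[120:275,125:330],None,fx=3.8,fy=3.8,interpolation=cv2.INTER_CUBIC))
E
```

```text
(no output)
```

View pics/w1c.png

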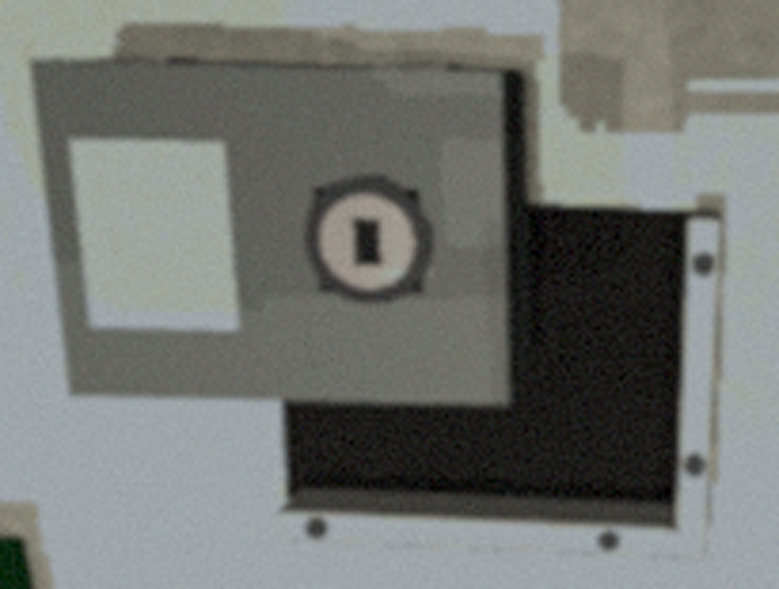

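The crop shows the lid corners at (35,60), (503,70), (512,405) and (72,393), with the lock at (367,242). The stops' inner top edges run (288,508)-(674,525) and (688,213)-(674,525).

```bash
python3 - <<'E'
from h import *
c=cam('wrist')
f=lambda q,z: atz('wrist',(q[0]/3.8+125,q[1]/3.8+120),z,c)
L=np.array([f(q,.06) for q in((35,60),(503,70),(512,405),(72,393))]);print('lid',L.round(4).tolist(),L.mean(0).round(4))
d=L[1]-L[0]+L[2]-L[3]; e=L[3]-L[0]+L[2]-L[1]
print('sizes',[np.linalg.norm(L[i]-L[i-1]).round(4) for i in range(4)],'yaws',np.degrees(np.arctan2(-d[0],d[1])),np.degrees(np.arctan2(e[1],e[0])))
print('lock',f((367,242),.062))
a=f((288,508),.03);k=f((674,525),.03);b=f((688,213),.03)
print('dock',a,k,b,np.degrees(np.arctan2(-(k-a)[0],(k-a)[1])),np.degrees(np.arctan2((k-b)[1],(k-b)[0])),np.linalg.norm(k-a),np.linalg.norm(k-b))
for n,q,z in(('key top',(408,195),.09),('round',(462,205),.085)): print(n,atz('wrist',q,z,c))
for t in('key','round_key'):
  m=masks_of('wrist',t)
  for x in m[:2]:
    ys,xs=np.nonzero(x['pixels']);print(t,x['conf'],x['location'],xs.min(),xs.max(),ys.min(),ys.max())
E
```

```text
lid [[0.4527, -0.1917, 0.06], [0.455, -0.0432, 0.06], [0.5652, -0.0445, 0.06], [0.5617, -0.1945, 0.06]] [ 0.5086 -0.1185  0.06  ]
sizes [np.float64(0.109), np.float64(0.1485), np.float64(0.1102), np.float64(0.15)] yaws -1.1128494605481905 -1.0972337715292717
lock [ 0.50954381 -0.08972831  0.062     ]
dock [ 0.61329825 -0.13442364  0.03      ] [0.61930101 0.00981011 0.03      ] [0.50331385 0.01512429 0.03      ] -2.383177170382486 -2.623288007452643 0.1443586013411615 0.11610884083791957
key top [0.51786572 0.13649288 0.09      ]
round [0.53049275 0.20384143 0.085     ]
key 0.93 [409.3, 198.0] 393 426 187 203
key 0.24 [403.6, 72.7] 350 457 59 85
round_key 0.69 [463.2, 206.2] 446 479 197 213
```

Carrier is at about (0.509, -0.1185), yaw -1.1°. Dock home is about (0.561, -0.063), yaw -2.5°, so the carrier is 50 mm short in x and 58 mm in y. I'll push +x first, with the spread fingers on the -x face.

Call:
apply_moves(
  moves=[
    [0.48,-0.7,0.7,0,0,0.029,1],
    [0.48,-0.7,0.9,0,0,0.029,1],
    [0.48,-0.7,0.9,0,0,0.029,1],
    [0.48,-0.7,0.9,0,0,0.029,1],
    [0.48,-0.7,0.9,0,0,0.029,1],
    [0.48,-0.7,0.9,0,0,0.029,1],
    [0.48,-0.7,0.9,0,0,0.029,1],
  ],
)

```text
time_s: 4.05
tool_pos: [0.4322, -0.1164, 0.1623]
tool_rot: [179.9, -0.0, 177.6]
force: [-0.2, 0.5, 1.0]
grip_width: 0.0871
grasp_force: 0.0
```

Call:
apply_moves(
  moves=[
    [0,0,0.25,0,0,0,1],
    [0,0,0.5,0,0,0,1],
    [0,0,0.7,0,0,0,1],
    [0,0,0.7,0,0,0,1],
    [0,0,0.7,0,0,0,1],
  ],
)

```text
time_s: 4.55
tool_pos: [0.4342, -0.116, 0.0238]
tool_rot: [-179.9, 0.0, 177.7]
force: [-0.1, -0.0, 1.0]
grip_width: 0.0869
grasp_force: 0.0
```

```bash
python3 - <<'E'
from h import *
o=env.get_obs();print(o['qpos'].round(1),o['force'])
E
```

```text
[-32.2   7.   46.2 124.2  -6.4  51.  105.5] [-0.08028035 -0.04294947  0.9815153 ]
```

Call:
apply_moves(
  moves=[
    [-0.03,0,0,0,0,0,1],
    [-0.06,0,0,0,0,0,1],
    [-0.09,0,0,0,0,0,1],
    [-0.12,0,0,0,0,0,1],
    [-0.15,0,0,0,0,0,1],
    [-0.18,0,0,0,0,0,1],
    [-0.21,0,0,0,0,0,1],
    [-0.24,0,0,0,0,0,1],
    [-0.25,0,0,0,0,0,1],
  ],
)

```text
time_s: 5.45
tool_pos: [0.4829, -0.118, 0.0239]
tool_rot: [179.9, -0.0, 177.7]
force: [-8.3, 1.3, 5.6]
grip_width: 0.0867
grasp_force: 4.0
```

Call:
apply_moves(
  moves=[
    [-0.01,0,0,0,0,0,1],
    [-0.02,0,0,0,0,0,1],
    [-0.03,0,0,0,0,0,1],
    [-0.04,0,0,0,0,0,1],
    [-0.05,0,0,0,0,0,1],
  ],
)

```text
time_s: 5.95
tool_pos: [0.4917, -0.1185, 0.0237]
tool_rot: [179.9, -0.1, 177.6]
force: [-7.0, 0.8, 3.9]
grip_width: 0.0872
grasp_force: 3.9
```

Still sliding at about 7 N; a few mm more until the stop answers.

Call:
apply_moves(
  moves=[
    [-0.01,0,0,0,0,0,1],
    [-0.015,0,0,0,0,0,1],
    [-0.02,0,0,0,0,0,1],
    [-0.02,0,0,0,0,0,1],
  ],
)

```text
time_s: 6.35
tool_pos: [0.4937, -0.1186, 0.0234]
tool_rot: [179.8, -0.4, 177.6]
force: [-13.4, 1.1, 9.2]
grip_width: 0.0868
grasp_force: 6.4
```

Call:
apply_moves(
  moves=[
    [-0.01,0,0,0,0,0,1],
    [-0.015,0,0,0,0,0,1],
    [-0.02,0,0,0,0,0,1],
    [-0.02,0,0,0,0,0,1],
  ],
)

```text
time_s: 6.75
tool_pos: [0.4935, -0.1185, 0.0227]
tool_rot: [179.8, -0.9, 177.6]
force: [-22.0, 1.8, 16.2]
grip_width: 0.087
grasp_force: 11.2
```

Call:
apply_moves(
  moves=[
    [0.1,0,0,0,0,0,0.6],
    [0.15,0,-0.2,0,0,0,0.6],
    [0.1,-0.1,-0.45,0,0,0.1,0.6],
    [0,-0.3,-0.55,0,0,0.2,0.6],
    [-0.2,-0.5,-0.55,0,0,0.3,0.6],
    [-0.3,-0.5,-0.55,0,0,0.4,0.6],
    [-0.3,-0.5,-0.55,0,0,0.5,0.6],
    [-0.3,-0.5,-0.55,0,0,0.6,0.6],
    [-0.3,-0.5,-0.55,0,0,0.7,0.6],
    [-0.3,-0.5,-0.55,0,0,0.8,0.6],
    [-0.3,-0.5,-0.55,0,0,0.9,0.6],
    [-0.3,-0.5,-0.55,0,0,1.0,0.6],
    [-0.3,-0.5,-0.55,0,0,1.0,0.6],
  ],
)

```text
time_s: 8.05
tool_pos: [0.5583, -0.2213, 0.1342]
tool_rot: [179.8, 0.0, 91.8]
force: [0.4, 0.7, -0.3]
grip_width: 0.0522
grasp_force: 0.0
```

```bash
python3 - <<'E'
from h import *
print('green',[atz('side',q,.06).round(3).tolist() for q in((287,133),(336,148),(325,178),(276,160))])
o=env.get_obs();print(o['qpos'].round(1),o['force'])
# dock yaw -2.5, approach spot
print(plan([.550,-.217,.024],87.5))
E
```

```text
green [[0.785, -0.339, 0.06], [0.63, -0.334, 0.06], [0.616, -0.209, 0.06], [0.768, -0.223, 0.06]]
[-31.1  26.7  64.2  98.8 -25.4  70.6  41.2] [ 0.36711065  0.73641307 -0.3306233 ]
[ 0.023 -0.043  0.551  0.002  0.     0.049]
```

Call:
apply_moves(
  moves=[
    [0.02,-0.06,0.2,0,0,0.05,0.6],
    [0.02,-0.06,0.25,0,0,0.05,0.6],
    [0.02,-0.06,0.25,0,0,0.05,0.6],
  ],
)

```text
time_s: 8.35
tool_pos: [0.544, -0.217, 0.0818]
tool_rot: [-179.9, -0.1, 87.6]
force: [0.1, 0.1, 0.4]
grip_width: 0.0524
grasp_force: 0.0
```

```bash
python3 - <<'E'
from h import *
o=env.get_obs();print(o['qpos'].round(1),o['force'])
print(plan([.546,-.216,.024],87.5))
E
```

```text
[-30.8  28.8  63.1 103.5 -28.2  65.5  39.4] [0.06717103 0.06943619 0.37076042]
[ 0.005  0.01   0.289 -0.001 -0.001  0.002]
```

Call:
apply_moves(
  moves=[
    [0,0,0.15,0,0,0,0.6],
    [0,0,0.29,0,0,0,0.6],
    [0.01,0,0.29,0,0,0,0.6],
    [0.04,0,0.29,0,0,0,0.6],
    [0.07,0,0.29,0,0,0,0.6],
    [0.1,0,0.29,0,0,0,0.6],
    [0.13,0,0.29,0,0,0,0.6],
    [0.16,0,0.29,0,0,0,0.6],
    [0.19,0,0.29,0,0,0,0.6],
    [0.22,0,0.29,0,0,0,0.6],
    [0.25,0,0.29,0,0,0,0.6],
    [0.28,0,0.29,0,0,0,0.6],
    [0.29,0,0.29,0,0,0,0.6],
    [0.3,0,0.29,0,0,0,0.6],
  ],
)

```text
time_s: 9.75
tool_pos: [0.5482, -0.1598, 0.0265]
tool_rot: [179.8, 0.2, 87.4]
force: [-0.1, -6.1, 1.1]
grip_width: 0.052
grasp_force: 3.0
```

Call:
apply_moves(
  moves=[
    [0.01,0,0,0,0,0,0.6],
    [0.02,0,0,0,0,0,0.6],
    [0.03,0,0,0,0,0,0.6],
    [0.04,0,0,0,0,0,0.6],
    [0.04,0,0,0,0,0,0.6],
  ],
)

```text
time_s: 10.25
tool_pos: [0.5485, -0.1517, 0.0265]
tool_rot: [179.8, 0.1, 87.4]
force: [-0.1, -5.7, 1.6]
grip_width: 0.0519
grasp_force: 2.7
```

Call:
apply_moves(
  moves=[
    [0.01,0,0,0,0,0,0.6],
    [0.02,0,0,0,0,0,0.6],
    [0.03,0,0,0,0,0,0.6],
    [0.03,0,0,0,0,0,0.6],
  ],
)

```text
time_s: 10.65
tool_pos: [0.5486, -0.15, 0.0267]
tool_rot: [179.7, 0.5, 87.3]
force: [0.9, -13.2, -2.3]
grip_width: 0.0519
grasp_force: 6.6
```

Call:
apply_moves(
  moves=[
    [0.01,0,0,0,0,0,0.6],
    [0.02,0,0,0,0,0,0.6],
    [0.03,0,0,0,0,0,0.6],
    [0.03,0,0,0,0,0,0.6],
  ],
)

```text
time_s: 11.05
tool_pos: [0.5485, -0.1499, 0.0277]
tool_rot: [179.6, 1.0, 87.1]
force: [-0.2, -23.7, -1.2]
grip_width: 0.052
grasp_force: 11.6
```

Call:
apply_moves(
  moves=[
    [-0.1,0,0,0,0,0,0.6],
    [-0.15,0,-0.1,0,0,0,0.6],
    [-0.1,0,-0.35,0,0,0,0.6],
    [0.1,0,-0.6,0,0,0,0.6],
    [0.3,0,-0.8,0,0,0,0.6],
    [0.5,0,-1,0,0,0,0.6],
    [0.7,0,-1,0,0,0,0.6],
  ],
)

```text
time_s: 11.75
tool_pos: [0.5553, -0.0103, 0.2252]
tool_rot: [179.7, -0.2, 87.2]
force: [0.9, -0.1, 0.0]
grip_width: 0.0523
grasp_force: 0.0
```

Call:
apply_moves(
  moves=[
    [0,0,-0.2,0,0,0,0.6],
    [0,0,-0.4,0,0,0,0.6],
    [0,0,-0.5,0,0,0,0.6],
    [0,0,-0.5,0,0,0,0.6],
    [0,0,-0.5,0,0,0,0.6],
  ],
)

```text
time_s: 12.25
tool_pos: [0.5537, -0.0097, 0.3209]
tool_rot: [180.0, -0.1, 87.4]
force: [-0.8, -0.2, -0.1]
grip_width: 0.0524
grasp_force: 0.0
```

```bash
python3 - <<'E'
from h import *
o=env.get_obs();print(o['qpos'].round(1),o['tool_pos'],o['tool_rot'],o['force'])
c=cam('wrist');im=save('wrist','w2.png')
for t in('keyway','key','round_key','rack'):
  for x in masks_of('wrist',t)[:2]:
    ys,xs=np.nonzero(x['pixels']);print(t,x['conf'],x['location'],xs.min(),xs.max(),ys.min(),ys.max())
import pickle;pickle.dump(c,open('c2.pkl','wb'))
cv2.imwrite('pics/w2c.png',cv2.resize(im[0:300,180:580],None,fx=2,fy=2,interpolation=cv2.INTER_CUBIC)[:,:,::-1])
E
```

```text
[-62.8   8.3  68.6  89.7  -7.8  87.3   3.3] [ 0.55370096 -0.00966532  0.32090913] [ 1.79960816e+02 -1.20673171e-01  8.74433918e+01] [-0.81459558 -0.1554975  -0.06559394]
keyway 0.61 [319.3, 220.5] 309 334 210 233
key 0.76 [272.9, 65.0] 269 283 44 85
round_key 0.43 [283.4, 8.4] 277 290 0 12
rack 0.58 [285.9, 47.6] 250 315 0 105
```

View pics/w2c.png

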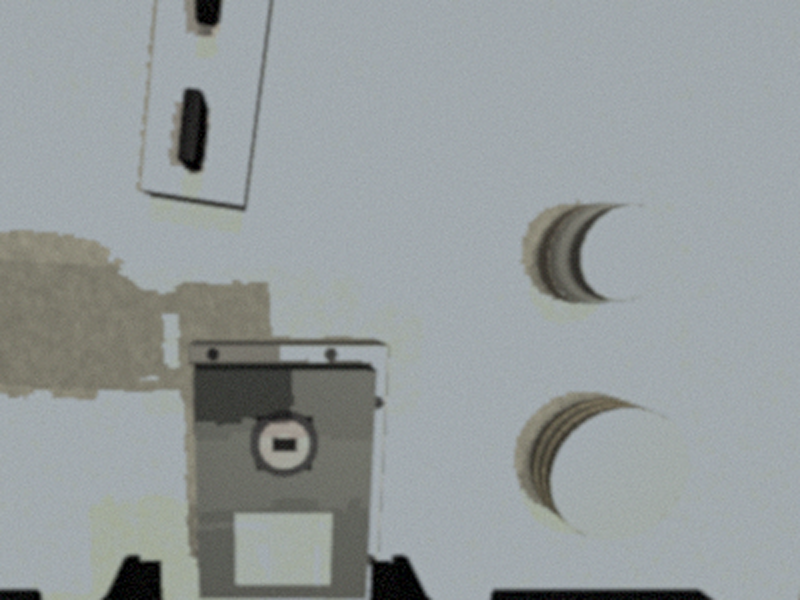

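The crop (right = +x, up = +y) shows the carrier seated against both stops, with the lock at (284,444). The key nearest the dock, at (194,130), shows a straight-edged square plate. The candidates in full scene pixels are (378,210), square, and (404,209), a round disc. The scene picture shows the square one is the left of the two, so it is nearest the dock and is the one to take. I'll confirm that in one enlarged scene crop.

```bash
python3 - <<'E'
from h import *
import pickle;c=pickle.load(open('c2.pkl','rb'))
f=lambda q,z: atz('wrist',(q[0]/2+180,q[1]/2),z,c)
a,b,l,r=f((141,190),.045),f((245,208),.045),f((155,0),.045),f((272,0),.045)
print('rack front',a,b,np.linalg.norm(a-b),'yaw front',np.degrees(np.arctan2((b-a)[1],(b-a)[0])),'sides',[np.degrees(np.arctan2(-(v-u)[0],(v-u)[1])) for u,v in((a,l),(b,r))])
for yw in(-7,):
  M=R.from_euler('z',yw,degrees=True).as_matrix();m=(a+b)/2
  print('key',m+M@[0,.03,0],'round',m+M@[0,.1,0])
print('key top blob',f((188,90),.093),f((188,168),.093),f((206,90),.093),f((203,168),.093))
print('lock',f((284,444),.062),'lid top L,R',f((194,365),.06),f((375,369),.06),'bottom',f((200,597),.06),f((366,597),.06))
# expected
M=R.from_euler('z',-2.5,degrees=True).as_matrix()
# side+scene check for key
im=cv2.imread('pics/a.png');s=cv2.imread('pics/b.png')
cv2.imwrite('pics/k.png',np.hstack([cv2.resize(im[190:245,350:425],(375,275),interpolation=cv2.INTER_CUBIC),cv2.resize(s[270:345,260:340],(320,300))[:275]]))
E
```

```text
rack front [0.48769576 0.11420879 0.045     ] [0.54702128 0.1018871  0.045     ] 0.060591594603632414 yaw front -11.73330650913144 sides [np.float64(-9.929126868289119), np.float64(-10.882926007617213)]
key [0.5210146  0.13782433 0.045     ] round [0.52954545 0.20730256 0.045     ]
key top blob [0.52281086 0.15399932 0.093     ] [0.5201266 0.1185567 0.093    ] [0.53169313 0.15361058 0.093     ] [0.52774574 0.11822224 0.093     ]
lock [ 0.56419073 -0.03563579  0.062     ] lid top L,R [0.51241949 0.01464544 0.06      ] [0.62017576 0.00749527 0.06      ] bottom [ 0.50525003 -0.1371797   0.06      ] [ 0.61436796 -0.14206608  0.06      ]
```

View pics/k.png

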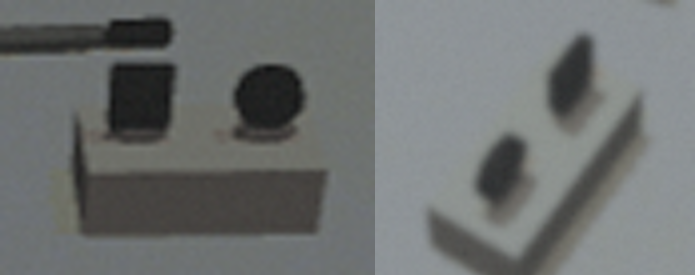

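The crop shows a square plate on the left and a round disc on the right, so the square key is the one at about (0.524, 0.137).

Call:
apply_moves(
  moves=[
    [0.25,-0.06,0.2,0,0,0.094,0.6],
    [0.5,-0.12,0.4,0,0,0.094,0.6],
    [0.73,-0.18,0.6,0,0,0.094,0.6],
    [0.73,-0.18,0.8,0,0,0.094,0.6],
    [0.73,-0.18,0.8,0,0,0.094,0.6],
    [0.73,-0.18,0.8,0,0,0.094,0.6],
  ],
)

```text
time_s: 13.1
tool_pos: [0.5209, 0.1386, 0.1566]
tool_rot: [-179.6, 0.3, 79.5]
force: [-0.2, -0.3, 0.2]
grip_width: 0.0523
grasp_force: 0.0
```

```bash
python3 - <<'E'
from h import *
import pickle
o=env.get_obs();print(o['qpos'].round(1),o['tool_pos'],o['tool_rot'],o['force'])
c=cam('wrist');im=save('wrist','w3.png');pickle.dump(c,open('c3.pkl','wb'))
print('proj key top/origin',proj('wrist',[[.524,.137,.093],[.524,.137,.045],o['tool_pos']],c))
for t in('key','rack'):
  for x in masks_of('wrist',t)[:2]:
    ys,xs=np.nonzero(x['pixels']);print(t,x['conf'],x['location'],xs.min(),xs.max(),ys.min(),ys.max())
E
```

```text
[-73.5  13.   63.2 105.3 -12.2  69.6 -17. ] [0.52092838 0.13862472 0.15662268] [-179.64974712    0.27901456   79.51534894] [-0.20772798 -0.32158628  0.15661246]
proj key top/origin [[318.15832608 255.81083257]
 [317.57623372 235.61227746]
 [312.80238598 296.77567033]]
key 0.78 [313.4, 247.1] 307 322 216 275
rack 0.8 [314.7, 182.4] 275 356 101 268
rack 0.43 [313.7, 244.0] 308 322 216 275
```

View pics/w3.png

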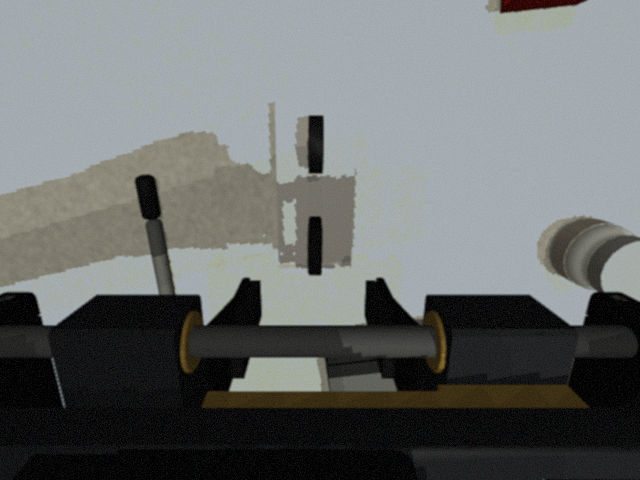

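```bash
python3 - <<'E'
from h import *
import pickle;c=pickle.load(open('c3.pkl','rb'))
im=cv2.imread('pics/w3.png').max(2);print(im[230:265:8,300:330])
for q in((314.8,216),(314.8,275)): print(atz('wrist',q,.093,c))
E
```

```text
[[112 116 119 115 116 115 112  86  54  15   8  22  12  18  10  12   5  17
    1  13   6  36  69 100 122 114 114 112 111 115]
 [112 120 117 114 120 120 107  77  38  15  18  10   5  11  18   8   7  15
   13  19   0  36  70  98 118 114 113 113 115 116]
 [117 115 112 116 118 117  98  66  34  15  24  16  24   1   8  16  11  12
   19   5  19  42  80 107 116 116 116 112 120 111]
 [118 109 117 114 115 121 106  73  36  11  24   2  13  14  18   6   6  16
    0  15   4  44  87 108 116 114 116 115 114 113]
 [117 118 111 116 115 112 100  67  37  18  13  13   4  13   9  19  21  16
   26   0  16  53  93 111 120 119 114 118 115 114]]
[0.52672455 0.1645255  0.093     ]
[0.51925362 0.12364089 0.093     ]
```

Call:
apply_moves(
  moves=[
    [0,0.007,0.15,0,0,0,0.6],
    [0,0.007,0.3,0,0,0,0.6],
    [0,0.007,0.42,0,0,0,0.6],
    [0,0.007,0.5,0,0,0,0.6],
    [0,0.007,0.5,0,0,0,0.6],
    [0,0.007,0.5,0,0,0,0.6],
  ],
)

```text
time_s: 13.85
tool_pos: [0.5271, 0.1365, 0.0619]
tool_rot: [179.9, -0.1, 79.3]
force: [0.9, 0.5, 0.2]
grip_width: 0.0523
grasp_force: 0.0
```

Call:
apply_moves(
  grip_force=10,
  moves=[
    [0,0,0,0,0,0,0.2],
    [0,0,0,0,0,0,0],
    [0,0,0,0,0,0,0],
    [0,0,0,0,0,0,0],
    [0,0,0,0,0,0,0],
    [0,0,0,0,0,0,0],
  ],
)

```text
time_s: 14.45
tool_pos: [0.5255, 0.137, 0.0605]
tool_rot: [-180.0, -0.0, 79.3]
force: [-4.9, 0.3, 3.6]
grip_width: 0.0121
grasp_force: 3.1
```

Call:
apply_moves(
  grip_force=10,
  moves=[
    [0,-0.005,0.01,0,0,0,0],
    [0,-0.01,0.01,0,0,0,0],
    [0,-0.015,0.01,0,0,0,0],
    [0,-0.015,0.01,0,0,0,0],
    [0,-0.015,0.01,0,0,0,0],
  ],
)

```text
time_s: 14.95
tool_pos: [0.5229, 0.1377, 0.0589]
tool_rot: [-180.0, -0.0, 79.3]
force: [-2.3, 0.7, 7.1]
grip_width: 0.0101
grasp_force: 10.0
```

Call:
apply_moves(
  grip_force=55,
  moves=[
    [0,-0.003,0,0,0,0,0],
    [0,-0.003,0,0,0,0,0],
    [0,-0.003,-0.05,0,0,0,0],
    [0,-0.003,-0.12,0,0,0,0],
    [0,-0.003,-0.2,0,0,0,0],
    [0,-0.003,-0.35,0,0,0,0],
    [0,-0.003,-0.5,0,0,0,0],
    [0,-0.003,-0.5,0,0,0,0],
    [0,-0.003,-0.5,0,0,0,0],
    [0,-0.003,-0.5,0,0,0,0],
  ],
)

```text
time_s: 15.95
tool_pos: [0.5217, 0.1376, 0.1581]
tool_rot: [-179.9, 0.0, 79.3]
force: [0.2, 0.2, -1.7]
grip_width: 0.01
grasp_force: 55.0
```

```bash
python3 - <<'E'
from h import *
import pickle
o=env.get_obs();print(o['qpos'].round(1),o['tool_pos'],o['tool_rot'],o['force'],o['grip_width'],o['grasp_force'])
c=cam('wrist');im=save('wrist','w4.png');pickle.dump((c,o['tool_pos'],o['tool_rot']),open('c4.pkl','wb'))
M=R.from_euler('xyz',o['tool_rot'],degrees=True).as_matrix()
for dx in(-.017,0,.017):
  for z in(-.014,.016-.05+.0): pass
P=lambda x,z:o['tool_pos']+M@[x,0,z]
print('plate top ends',proj('wrist',[P(-.017,-.034),P(.017,-.034)],c),'blade tip ends',proj('wrist',[P(-.006,.044),P(.006,.044)],c),'shoulder',proj('wrist',[P(-.01,.014),P(.01,.014)],c))
for x in masks_of('wrist','key')[:3]:
    ys,xs=np.nonzero(x['pixels']);print(x['conf'],x['location'],xs.min(),xs.max(),ys.min(),ys.max())
cv2.imwrite('pics/w4c.png',cv2.resize(im[200:400,200:430],None,fx=3,fy=3,interpolation=cv2.INTER_CUBIC)[:,:,::-1])
E
```

```text
[-74.1  12.7  63.9 105.5 -12.2  69.4 -17.1] [0.52166391 0.13761667 0.15810489] [-1.79943374e+02  4.45670629e-03  7.93264924e+01] [ 0.20961481  0.23142283 -1.7269532 ] 0.009955678482353037 54.9996723420918
plate top ends [[312.8921085  368.97730599]
 [312.95418491 295.95545299]] blade tip ends [[312.70269684 274.21161398]
 [312.71373946 256.14115797]] shoulder [[312.75926113 302.00146114]
 [312.78234179 267.95136277]]
0.71 [312.5, 299.3] 300 325 256 362
0.63 [312.9, 185.5] 272 354 99 268
```

View pics/w4c.png

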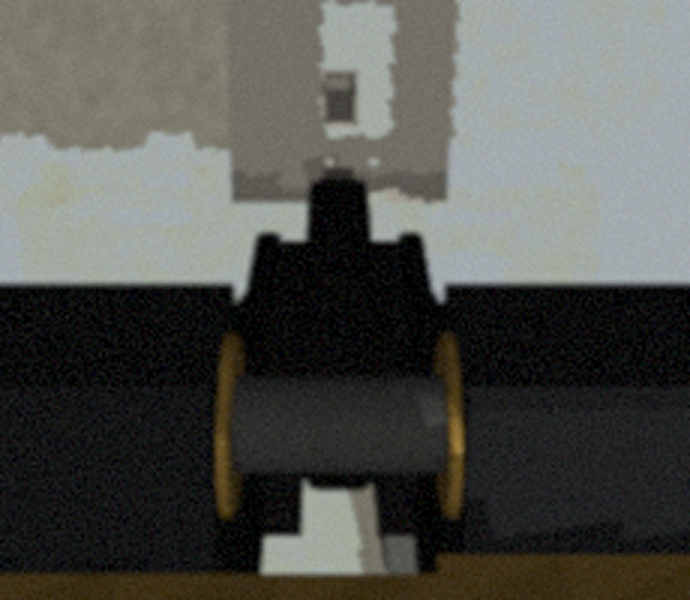

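The key hangs straight in the pads and centred to about 1 mm. Its tip is at crop (338,168), i.e. full-picture row 256 as predicted, and the emptied slot is at crop (340,100). Now over to the lock.

Call:
apply_moves(
  moves=[
    [-0.1,0.04,0,0,0,-0.08,0],
    [-0.25,0.11,0,0,0,-0.18,0],
    [-0.4,0.18,0,0,0,-0.28,0],
    [-0.55,0.25,0,0,0,-0.38,0],
    [-0.7,0.32,0,0,0,-0.48,0],
    [-0.81,0.37,0,0,0,-0.58,0],
    [-0.81,0.37,0,0,0,-0.68,0],
    [-0.81,0.37,0,0,0,-0.78,0],
    [-0.81,0.37,0,0,0,-0.88,0],
    [-0.81,0.37,0,0,0,-0.9,0],
    [-0.81,0.37,0,0,0,-0.9,0],
  ],
)

```text
time_s: 17.15
tool_pos: [0.5646, -0.0355, 0.1579]
tool_rot: [-180.0, -0.1, 156.5]
force: [0.5, 0.1, -1.5]
grip_width: 0.0094
grasp_force: 55.0
```

```bash
python3 - <<'E'
from h import *
o=env.get_obs();print(o['qpos'].round(1),o['tool_pos'],o['tool_rot'])
print(plan([.564,-.035,.135],177.5))
E
```

```text
[-44.1  14.4  52.1 101.7 -12.1  69.8  77.9] [ 0.56458699 -0.03548078  0.15788796] [-1.79964137e+02 -5.26675792e-02  1.56512311e+02]
[ 0.004  0.001  0.114 -0.    -0.001 -0.244]
```

Call:
apply_moves(
  moves=[
    [0,0,0.05,0,0,-0.1,0],
    [0,0,0.1,0,0,-0.2,0],
    [0,0,0.12,0,0,-0.245,0],
    [0,0,0.12,0,0,-0.245,0],
    [0,0,0.12,0,0,-0.245,0],
    [0,0,0.12,0,0,-0.245,0],
  ],
)

```text
time_s: 17.75
tool_pos: [0.5652, -0.0354, 0.1348]
tool_rot: [-180.0, 0.0, 177.6]
force: [-0.0, -0.4, -0.5]
grip_width: 0.0099
grasp_force: 55.0
```

```bash
python3 - <<'E'
from h import *
import pickle
o=env.get_obs();print(o['qpos'].round(1),o['tool_pos'],o['tool_rot'])
c=cam('wrist');im=save('wrist','w5.png');pickle.dump((c,o['tool_pos'],o['tool_rot']),open('c5.pkl','wb'))
M=R.from_euler('xyz',o['tool_rot'],degrees=True).as_matrix();P=lambda x,z:o['tool_pos']+M@[x,0,z]
print('tip pred',proj('wrist',[P(.007,.044),P(.001,.044)],c),'keyway pred',proj('wrist',[[.563,-.035,.062]],c))
for x in masks_of('wrist','keyway')[:2]:
    ys,xs=np.nonzero(x['pixels']);print(x['conf'],x['location'],xs.min(),xs.max(),ys.min(),ys.max())
cv2.imwrite('pics/w5c.png',cv2.resize(im[190:320,200:420],None,fx=3.6,fy=3.6,interpolation=cv2.INTER_CUBIC)[:,:,::-1])
E
```

```text
[-40.7  15.1  48.2 103.2 -12.2  67.1  98.9] [ 0.56519917 -0.03538081  0.13475751] [-1.79997231e+02  2.70028609e-02  1.77596736e+02]
tip pred [[313.89388777 256.24014386]
 [313.87812388 265.34753296]] keyway pred [[314.20890585 248.85752964]]
0.97 [313.4, 247.9] 292 335 228 265
```

View pics/w5c.png

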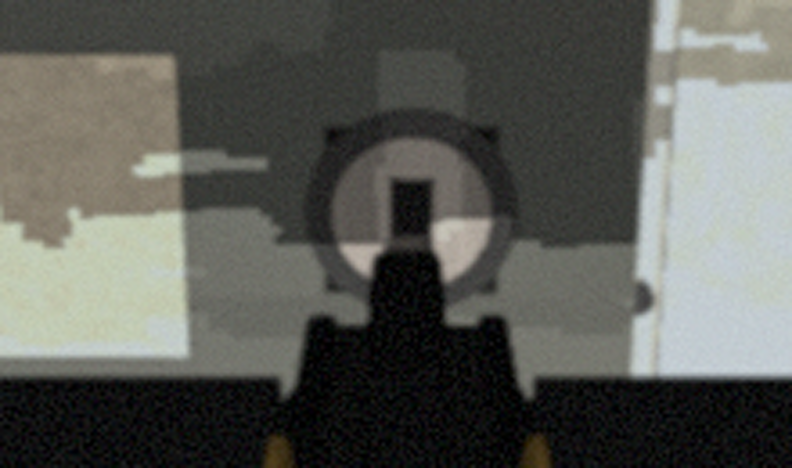

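```bash
python3 - <<'E'
from h import *
import pickle;c,p,r=pickle.load(open('c5.pkl','rb'))
for q in((314.2,250),(313.4,247.9)): print(atz('wrist',q,.062,c))
M=R.from_euler('xyz',r,degrees=True)
# tip upper end in crop ~ (412,236)->(314.4,255.6); which tool-x is it at z tip?
print(M.inv().apply(atz('wrist',(314.4,255.6),p[2]-.044,c)-p), 'plate', M.inv().apply(atz('wrist',(313,190+255/3.6),p[2]-.006,c)-p))
E
```

```text
[ 0.56384049 -0.03503991  0.062     ]
[ 0.56227353 -0.03553583  0.062     ]
[0.00741971 0.00031117 0.04399649] plate [ 0.0180499  -0.00055352  0.00599152]
```

Keyway is at about (0.5638, -0.035) and the key axis at about (0.564, -0.0354), so it's within the chamfer. Lowering.

Call:
apply_moves(
  moves=[
    [0,0.002,0.05,0,0,0,0],
    [0,0.002,0.1,0,0,0,0],
    [0,0.002,0.13,0,0,0,0],
    [0,0.002,0.145,0,0,0,0],
    [0,0.002,0.16,0,0,0,0],
    [0,0.002,0.175,0,0,0,0],
    [0,0.002,0.185,0,0,0,0],
    [0,0.002,0.185,0,0,0,0],
  ],
)

```text
time_s: 18.65
tool_pos: [0.5651, -0.035, 0.0974]
tool_rot: [180.0, 0.0, 177.7]
force: [1.2, -0.6, 0.5]
grip_width: 0.0095
grasp_force: 55.0
```

Call:
apply_moves(
  moves=[
    [0,0,0.01,0,0,0,0],
    [0,0,0.02,0,0,0.02,0],
    [0,0,0.03,0,0,-0.02,0],
    [0,0,0.04,0,0,0.02,0],
    [0,0,0.05,0,0,-0.02,0],
    [0,0,0.055,0,0,0,0],
  ],
)

```text
time_s: 19.25
tool_pos: [0.5656, -0.0354, 0.087]
tool_rot: [-180.0, 0.1, 177.6]
force: [0.2, -1.6, 1.4]
grip_width: 0.0101
grasp_force: 55.0
```

Call:
apply_moves(
  moves=[
    [0,0,0.01,0,0,0.02,0],
    [0,0,0.02,0,0,-0.02,0],
    [0,0,0.03,0,0,0.02,0],
    [0,0,0.04,0,0,-0.02,0],
    [0,0,0.045,0,0,0,0],
  ],
)

```text
time_s: 19.75
tool_pos: [0.566, -0.0346, 0.0781]
tool_rot: [180.0, 0.1, 177.5]
force: [1.4, -0.2, 3.0]
grip_width: 0.01
grasp_force: 55.0
```

Call:
apply_moves(
  moves=[
    [0,0,0.005,0,0,0.02,0],
    [0,0,0.01,0,0,-0.02,0],
    [0,0,0.015,0,0,0,0],
    [0,0,0.015,0,0,0,0],
  ],
)

```text
time_s: 20.15
tool_pos: [0.5655, -0.0347, 0.0757]
tool_rot: [179.9, 0.0, 177.5]
force: [-1.3, 1.5, 11.6]
grip_width: 0.0094
grasp_force: 55.0
```

Call:
apply_moves(
  moves=[
    [0,0,0.005,0,0,0,0],
    [0,0,0.01,0,0,0,0],
    [0,0,0.015,0,0,0,0],
    [0,0,0.015,0,0,0,0],
  ],
)

```text
time_s: 20.55
tool_pos: [0.5659, -0.0347, 0.0755]
tool_rot: [179.8, 0.0, 177.5]
force: [-8.0, 1.8, 30.6]
grip_width: 0.0097
grasp_force: 55.0
```

Shoulder is seated at TCP z 0.0755, where I predicted it. Easing the press and turning clockwise.

Call:
apply_moves(
  moves=[
    [0,0,-0.01,0,0,0,0],
    [0,0,-0.01,0,0,0.08,0],
    [0,-0.001,-0.01,0,0,0.16,0],
    [0,-0.002,-0.01,0,0,0.24,0],
    [0,-0.003,-0.01,0,0,0.32,0],
    [0.001,-0.004,-0.01,0,0,0.4,0],
    [0.001,-0.004,-0.01,0,0,0.48,0],
    [0.002,-0.005,-0.01,0,0,0.56,0],
    [0.002,-0.005,-0.01,0,0,0.64,0],
    [0.003,-0.005,-0.01,0,0,0.72,0],
    [0.004,-0.006,-0.01,0,0,0.8,0],
    [0.005,-0.006,-0.01,0,0,0.88,0],
    [0.005,-0.006,-0.01,0,0,0.96,0],
    [0.006,-0.006,-0.01,0,0,1.0,0],
    [0.006,-0.006,-0.01,0,0,1.0,0],
  ],
)

```text
time_s: 22.05
tool_pos: [0.5645, -0.0364, 0.0756]
tool_rot: [180.0, -0.0, 91.5]
force: [-3.8, 0.7, 18.8]
grip_width: 0.0094
grasp_force: 55.0
```

```bash
python3 - <<'E'
from h import *
o=env.get_obs();print(o['qpos'].round(1),o['tool_pos'],o['tool_rot'],o['force'],o['wrist_torque'])
E
```

```text
[-51.4  26.7  64.6 106.8 -27.   63.7  24.8] [ 0.56446224 -0.03636607  0.07562293] [ 1.79952259e+02 -3.19555394e-02  9.15104282e+01] [-3.81200417  0.66527505 18.82073514] [0.06269947 1.09793882 0.09473694]
```

Call:
apply_moves(
  moves=[
    [0,0,0,0,0,0.05,0],
    [0,0,0,0,0,0.1,0],
    [0,-0.001,0,0,0,0.15,0],
    [0.001,-0.001,0,0,0,0.19,0],
    [0.001,-0.001,0,0,0,0.19,0],
    [0.001,-0.001,0,0,0,0.19,0],
  ],
)

```text
time_s: 22.65
tool_pos: [0.5639, -0.0362, 0.0756]
tool_rot: [-180.0, -0.1, 75.3]
force: [-4.4, 1.4, 19.9]
grip_width: 0.0096
grasp_force: 55.0
```

```bash
python3 - <<'E'
from h import *
import pickle
o=env.get_obs();print(o['qpos'].round(1),o['tool_pos'],o['tool_rot'],o['force'],o['wrist_torque'])
a=save('scene','s6.png');b=save('side','b6.png')
cv2.imwrite('pics/f.png',np.hstack([cv2.resize(a[180:290,240:370],(390,330),interpolation=cv2.INTER_CUBIC),cv2.resize(b[170:280,270:400],(390,330),interpolation=cv2.INTER_CUBIC)])[:,:,::-1])
E
```

```text
[-52.9  28.3  67.1 106.9 -29.   64.4  10.1] [ 0.56391572 -0.03622902  0.0756274 ] [-1.79995585e+02 -5.17120791e-02  7.52551289e+01] [-4.39554158  1.37892845 19.89055073] [0.08641733 1.23981951 0.05812924]
```

View pics/f.png

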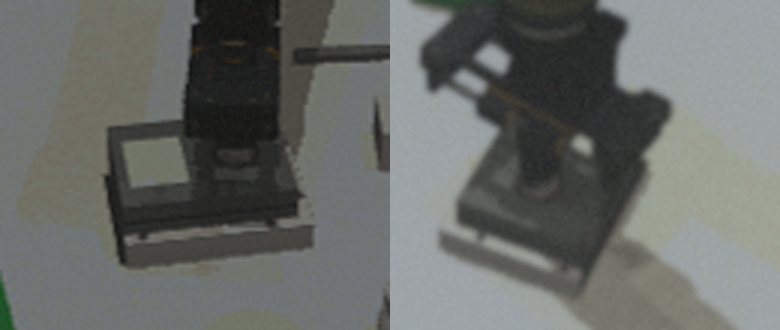

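Call:
apply_moves(
  moves=[
    [0,0,0,0,0,0.015,0],
    [0,0,0,0,0,0.03,0],
    [0,0,0,0,0,0.03,0],
    [0,0,0,0,0,0.03,0],
  ],
)

```text
time_s: 23.15
tool_pos: [0.5638, -0.0361, 0.0756]
tool_rot: [-180.0, -0.1, 72.7]
force: [-5.0, 0.0, 20.2]
grip_width: 0.0097
grasp_force: 55.0
```

```bash
python3 - <<'E'
from h import *
o=env.get_obs();print(o['qpos'].round(1),o['tool_pos'],o['tool_rot'],o['force'],o['wrist_torque'])
E
```

```text
[-53.1  28.5  67.3 106.9 -29.2  64.5   7.7] [ 0.56375239 -0.03611803  0.07562532] [-1.79967505e+02 -5.89189686e-02  7.26940668e+01] [-4.97777347  0.03774267 20.15558251] [0.12492543 1.4296523  0.10211353]
```

Call:
apply_moves(
  moves=[
    [0,0,0,0,0,0.015,0],
    [0,0,0,0,0,0.03,0],
    [0,0,0,0,0,0.03,0],
    [0,0,0,0,0,0.03,0],
  ],
)

```text
time_s: 23.55
tool_pos: [0.5636, -0.036, 0.0756]
tool_rot: [-179.9, -0.1, 70.1]
force: [-5.7, 0.3, 20.5]
grip_width: 0.0094
grasp_force: 55.0
```

```bash
python3 - <<'E'
from h import *
o=env.get_obs();print(o['time_s'],o['qpos'].round(1),o['tool_pos'],o['tool_rot'],o['force'],o['wrist_torque'],o['grasp_force'])
E
```

```text
23.55 [-53.3  28.6  67.6 106.9 -29.4  64.6   5.4] [ 0.56364726 -0.03604919  0.07561883] [-1.79948272e+02 -5.62021124e-02  7.01384983e+01] [-5.70413891  0.26990626 20.4926601 ] [0.2350611  1.49016062 0.24571004] 55.00645201653242
```

The torque is rising, so the rotor is against its end stop with the key seated and gripped. Handing in.

```bash
python3 -c "
from cell import env
print(env.sign_off())"
```

```text
the job is handed in; nothing more can be done
None
```

I handed the job in at 23.6 s with the carrier home against both stops and the square-ended key seated, gripped and held turned clockwise against the lock's end stop; I judged the turn from rising torque, as the rotor was hidden, and the sign-off gave no verdict.

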